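# Key the turntable faceplate onto its pin

## Task

Seat the round faceplate of the little engraving turntable. With closed fingertips push its black post round until the notch in the rim stands over the brass pin, then press down on the red pad in the middle until the faceplate sits flat on the blue base with the pin in its notch, and let go. Only push and press: do not lift the faceplate, and leave the jar, cutters and wax stick where they are.

Things in the scene. Friction and masses are not known exactly. Their poses are not given: they have to be found in the camera images.
- turntable: Fixed blue square base block, 150 x 150 x 60 mm, bolted down (it cannot move, but stands at a different place and yaw each time). Origin: centre of its underside, on the bench. Its top, the deck, is at z = 60 mm and has a bore in the middle for the faceplate's shank. Its -x axis points from the centre to the brass pin.
- faceplate: Loose round aluminium plate, 120 mm diameter, 10 mm thick, 0.3 to 0.6 kg; a 22 mm shank under it (50 mm long) stands in the base's bore. Origin: centre of the flat underside, at the start 71.5 mm above the bench, seated 60 mm. Notch at its -x side, post at +x; a yellow line on top leads to the notch. Notch over pin when its yaw equals the turntable's; at the start 0.6 rad or more off.
- friction_ring (a joint): How far (m) the white ring round the bore, 62 mm diameter, has been pressed down from its start, 0 to 0.0115. It carries the faceplate clear of the pin, gives way under about 5 to 8 N and does not spring back. The plate turns on it either way with under 2 N at the post and stays where it is left. With the notch out of line the pin stops the plate 10 mm above seated.
- pin (a point): Centre of the top of the upright brass pin, which is fixed in the deck 60 mm from the base's centre: 10 mm diameter, 10 mm high (top at z = 70 mm), its top 4 mm tapered to 5 mm diameter. Half of it shows beyond the plate's rim; a short yellow line on the deck points at it.
- notch (a point): Middle of the mouth of the notch, on the rim, 60 mm from the plate's centre, at the height of the plate's underside. The notch goes right through the plate, is 13.6 mm wide at the rim and reaches 8 mm inward; the pin's straight part has 1.8 mm to spare on either side, and its taper draws the notch in from about 3 mm off.
- post (a point): Half-way up the black upright post on top of the faceplate, 42 mm from the plate's centre, opposite the notch: 14 mm diameter, 20 mm high above the plate's top (this point is 10 mm above the plate's top face). Push it squarely, along its circle: a slanting push can wedge the shank in its bore.
- press_pad (a point): Centre of the top of the red round pad in the middle of the faceplate: 28 mm diameter, standing 6 mm above the plate's top face. Press here, straight down.
- oil_jar: Bystander, loose: small jar with a black lid, 41 mm diameter, 54 mm high, beside the base on its -y side. Origin: centre of its underside.
- side_cutters: Bystander, loose: side cutters with red handles, 55 x 130 x 11 mm, lying on the bench on the +y side of the base. Origin: centre of the underside.
- wax_stick_b: Bystander, loose: blue stick of wax, 70 x 34 x 11 mm over all, lying behind the base (+x side). Origin: centre of the underside.
There are look-alikes about, which are no part of the job. Of the things that look like the turntable, the larger one is meant.

How it is judged (in metres and radians):
At the end, for the whole second after the job is handed in: The faceplate's underside is within 2.5 mm of the deck all over (tilt under 0.04 rad), its notch within 5 mm of the pin in plan, and it is at rest (z of faceplate in the frame of turntable between 0.057 and 0.0625 m and horizontal distance between notch and pin below 0.005 m and angle between faceplate's own z axis and vertical below 0.04 rad and linear speed of faceplate below 0.01 m/s); the robot touches nothing.
It fails at once if the faceplate is lifted: its underside rises more than 6 mm above where it started (z of faceplate in the frame of turntable above 0.0775 m).
It fails at once if the jar, the cutters or the wax stick is moved by more than 20 mm (distance of any of oil_jar, side_cutters, wax_stick_b from where it was at the start of the episode above 0.02 m).
It fails at once if the jar is tipped over (angle between oil_jar's own z axis and vertical above 0.5 rad).
It also fails if it takes over 64 s, if anything falls off the work surface, if the arm or the gripper's body presses on something with over 40 N, if the wrist force passes 120 N, or if a joint passes its speed limit or range.

## Robot

A 6-joint arm with a two-finger parallel gripper is mounted at the origin on a cart in front of the work surface, level with it; the furniture and walls round the work are solid. World frame = base frame: x ahead of the robot, y to its left, z up, the work surface at z = 0. Lengths are in mm, angles in rad, forces in N, time in s.
With the tool pointing down it reaches from about 400 to 925 mm from the base axis. Payload 12.5 kg.
Tool frame: the origin (TCP) lies at the very end of the fingers, on their centre line; the grasp point (between the pads) lies 19 mm behind it; z points along the fingers, y is the line along which they close (so a half turn about z gives the same grasp; the last joint's range is limited). The gripper opens to 95 mm and grips with 3 to 60 N. Pads are 20 mm wide; open, the fingers measure 119 mm over their backs; the gripper's body (75 mm by 180 mm) begins 59 mm behind the grasp point.
Start: joints at [-1.259, 0.491, 1.559, -0, 1.092, -0.106], TCP at [253.618, -571.248, 214.661] pointing down, gripper open.
Joint ranges: [-3.1, 3.1], [-0.84, 2.19], [0.05, 2.79], [-1.13, 4.28], [0.06, 2.93], [-2.69, 2.69]. Speed limits (rad/s): [2.22, 2.22, 2.79, 3.14, 3.14, 3.14].

## Interface

Orientations are given as a unit quaternion [w, x, y, z].
In Python, from workcell import sensors, imaging, job gives the robot as it stands.
- The arm moves only by the tool move_arm, never from a script. Its argument "targets" is a list of rows, each an object of numbers: "tx", "ty", "tz": the shift along the tool's x, y, z in cm; "yaw": the turn about the tool's z in degrees; "gripper": the gripper command: -1 is shut, 1 is fully open, values between are in proportion. In form: [{"tx": .., "ty": .., "tz": .., "yaw": .., "gripper": ..}, ...]. A call has 1 to 12 rows; each row shifts and turns the commanded pose from where the row before left it, along the tool's axes as they then stand; what a row does not reach is not made up. A row lasts 1/8 s, in which the tool goes at most 62.5 mm and 10.7 degrees, less where a joint would pass 70% of its speed; a pose out of reach is approached as far as the arm can. A call with a gripper value outside its range is refused whole. The fingers move at their own pace and stop on an object; "newtons" is the grip in N (left out, the last holds). Time passes only in rows, so rows that do not move let the fingers close. It gives the time, the measured TCP pose, the force, the opening and the grip force at its end, in the units of the state.
- sensors.get_obs(): the state, without advancing time (a new reading comes with each control period).
- imaging.snapshot(name): name is "scene" or "top"; returns a dict with "image" (480x640x3 uint8, red, green, blue), "K" (3x3 intrinsics, pixels), "distortion" ([k1, k2, p1, p2, k3] as OpenCV has them; the pictures are not rectified), "world_to_cam" (4x4, takes a point from world to camera coordinates). Camera axes: x right, y down, z forward; pixel columns grow to the right and rows downward; lengths in mm; the calibration is good to about 2 mm. A picture is of the moment at which its call begins. There is no depth.
- job.close_job(): hands the job in; it is judged then, once.
The state is a dict: "t": time; "qpos": joint angles; "qd": joint speeds; "effort": joint torques, N m; "ee_pos": TCP position; "orientation": TCP orientation; "force": force on the tool from outside, world axes, zero at the start; "torque": the same for the moment, N m; "grip_width": opening from 0.0 (shut) to 1.0 (fully open); "gripper_force": force on a finger pad.
Only numpy, scipy, OpenCV 4.12 (cv2) and the standard library are available. Lean on these libraries where they do the work, as an engineer would, in place of code of your own. Each camera call takes 0.05 s, during which the arm holds its last target. There are 200 camera calls.

## Working session

There is one attempt and no reset: what is moved stays moved. The work goes in short steps, Python scripts to look and compute and a tool call to move; the robot and the scene stay as the last step left them, time stands still between calls to the robot, and variables do not carry over. Pictures are saved under pics/ and viewed, at most 10 in all, crops included, and the job is handed in when it is done.

Besides the shell and the picture viewer there is one more tool, called after ">>>" by a JSON object that holds its "api" and its "payload". move_arm: Moves the arm, as the interface text tells. Its arguments: {"type":"object","properties":{"targets":{"type":"array"},"newtons":{"type":"number"}},"required":["targets"]}

```bash
mkdir -p pics
cat > h.py <<'E'
import numpy as np, cv2
from workcell import sensors, imaging, job
def snap(n,f=None):
    s=imaging.snapshot(n)
    if f: cv2.imwrite('pics/'+f,s['image'][:,:,::-1])
    return s
def ray(s,uv,z):
    """pixel(s) -> world points on plane height z"""
    K=np.array(s['K'],float);d=np.array(s['distortion'],float);T=np.array(s['world_to_cam'])
    n=cv2.undistortPoints(np.array(uv,float).reshape(-1,1,2),K,d).reshape(-1,2)
    R,t=T[:3,:3],T[:3,3]; c=-R.T@t
    w=np.c_[n,np.ones(len(n))]@R
    return c+w*((z-c[2])/w[:,2])[:,None]
def proj(s,P):
    T=np.array(s['world_to_cam'])
    return cv2.projectPoints(np.array(P,float).reshape(-1,3),cv2.Rodrigues(T[:3,:3])[0],T[:3,3],np.array(s['K'],float),np.array(s['distortion'],float))[0].reshape(-1,2)
E
python3 - <<'E'
from h import *
for n in('top','scene'):
    s=snap(n,n+'0.png');T=np.array(s['world_to_cam']);print(n,(-T[:3,:3].T@T[:3,3]).round())
o=sensors.get_obs();print({k:np.round(o[k],3) for k in('t','ee_pos','orientation','force','grip_width')})
E
```

```text
top [ 375.  118. 1043.]
scene [ 43. 722. 625.]
{'t': np.float64(0.1), 'ee_pos': array([ 253.559, -571.03 ,  214.13 ]), 'orientation': array([-0.   ,  0.978,  0.207, -0.   ]), 'force': array([0.158, 0.832, 1.162]), 'grip_width': np.float64(0.998)}
```

View pics/top0.png

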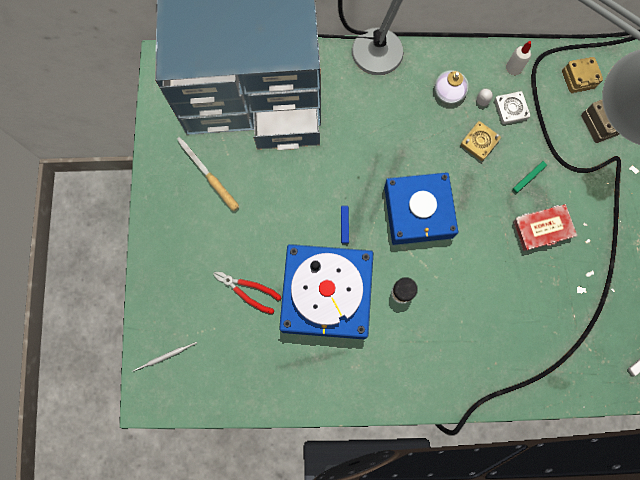

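View pics/scene0.png

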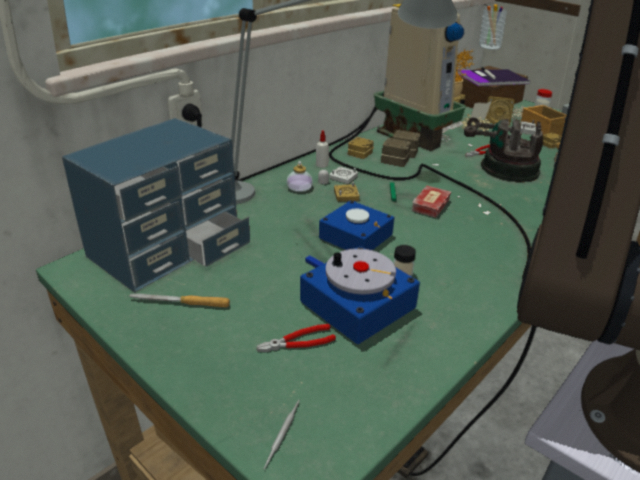

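The top view shows the turntable with its red pad near (327,289), post (316,267), notch (343,318) and pin line (324,329). The jar is at (404,290), the cutters at (250,292) and the wax at (345,225).

```bash
cat >> h.py <<'E'
def blob(m,near,r=60):
    n,l,st,c=cv2.connectedComponentsWithStats(m.astype(np.uint8))
    k=[i for i in range(1,n) if st[i,4]>=6 and np.hypot(*(c[i]-near))<r]
    i=max(k,key=lambda i:st[i,4]); return c[i],st[i],l==i
def measure(s):
    im=s['image'].astype(int);R,G,B=im[...,0],im[...,1],im[...,2]
    yy,xx=np.mgrid[:480,:640]; near=np.hypot(xx-327,yy-290)<75
    blue=(B>110)&(B>R+70)&(B>G+50)&near
    red=(R>150)&(G<70)&(B<70)&near&(np.hypot(xx-327,yy-290)<20)
    white=(im.min(2)>150)&near
    yel=(R>170)&(G>130)&(B<110)&near
    o={}
    # deck square: hull of blue comp
    bm=blob(blue,(327,290))[2]
    pts=np.argwhere(bm)[:,::-1].astype(float)
    w=ray(s,pts,60)[:,:2].astype(np.float32)
    o['deck']=cv2.minAreaRect(w)
    o['pad']=blob(red,(327,290))[0]
    cs=max(cv2.findContours(white.astype(np.uint8),cv2.RETR_EXTERNAL,cv2.CHAIN_APPROX_NONE)[0],key=len)
    o['disc']=cv2.fitEllipse(cv2.convexHull(cs))
    dark=(im.max(2)<60)&near
    o['dark']=[(c.round(1),a) for c,a in ((c,st[4]) for c,st in [ (x[0],x[1]) for x in comps(dark)])]
    o['yel']=[(c.round(1),st[4]) for c,st in comps(yel)]
    return o
def comps(m):
    n,l,st,c=cv2.connectedComponentsWithStats(m.astype(np.uint8),connectivity=8)
    return [(c[i],st[i]) for i in range(1,n) if st[i,4]>=4]
E
python3 - <<'E'
from h import *
s=snap('top');o=measure(s)
for k in o:print(k,o[k])
print('pad w',ray(s,o['pad'],87.5),'disc w',ray(s,o['disc'][0],81.5))
for c,a in o['dark']:print('dark',c,a,ray(s,c,101.5)[0].round(1),ray(s,c,81.5)[0].round(1))
for c,a in o['yel']:print('yel',c,a,ray(s,c,81.5)[0].round(1),ray(s,c,60)[0].round(1))
a=cv2.resize(s['image'][235:350,270:420],(780,598),interpolation=cv2.INTER_CUBIC);cv2.imwrite('pics/c1.png',a[:,:,::-1])
E
```

```text
deck ((506.27349853515625, 109.07424926757812), (148.34681701660156, 148.18040466308594), 84.50140380859375)
pad [326.52307692 287.95384615]
disc ((326.6912841796875, 288.29931640625), (71.12442016601562, 71.64637756347656), 92.7330322265625)
dark [(array([344.2, 243.5]), np.int32(13)), (array([293.7, 250.8]), np.int32(6)), (array([365.5, 256.5]), np.int32(4)), (array([314.9, 265.7]), np.int32(77)), (array([338., 270.]), np.int32(9)), (array([397.8, 289.7]), np.int32(127)), (array([305., 287.]), np.int32(9)), (array([348., 289.]), np.int32(9)), (array([315. , 306.2]), np.int32(10)), (array([286.9, 323.1]), np.int32(8)), (array([360.7, 329. ]), np.int32(7)), (array([357.5, 337. ]), np.int32(4))]
yel [(array([336.3, 306.2]), np.int32(29)), (array([323.5, 331. ]), np.int32(10))]
pad w [[505.74214201 109.39535662  87.5       ]] disc w [[505.9798058  109.07186897  81.5       ]]
dark [344.2 243.5] 13 [577.4  78.8 101.5] [581.7  78.   81.5]
dark [293.7 250.8] 6 [566.5 162.5 101.5] [570.6 163.5  81.5]
dark [365.5 256.5] 4 [554.8  44.3 101.5] [558.6  42.7  81.5]
dark [314.9 265.7] 77 [540.9 127.9 101.5] [544.5 128.1  81.5]
dark [338. 270.] 9 [533.1  90.1 101.5] [536.5  89.5  81.5]
dark [397.8 289.7] 127 [498.7  -6.7 101.5] [501.3  -9.3  81.5]
dark [305. 287.] 9 [506.  144.6 101.5] [508.8 145.1  81.5]
dark [348. 289.] 9 [501.5  74.6 101.5] [504.1  73.7  81.5]
dark [315.  306.2] 10 [474.4 128.7 101.5] [476.5 129.   81.5]
dark [286.9 323.1] 8 [447.9 174.4 101.5] [449.5 175.6  81.5]
dark [360.7 329. ] 7 [436.3  55.9 101.5] [437.6  54.6  81.5]
dark [357.5 337. ] 4 [423.6  61.4 101.5] [424.7  60.2  81.5]
yel [336.3 306.2] 29 [475.9  93.8  81.5] [478.1  93.2  60. ]
yel [323.5 331. ] 10 [435.5 115.7  81.5] [436.9 115.6  60. ]
```

View pics/c1.png

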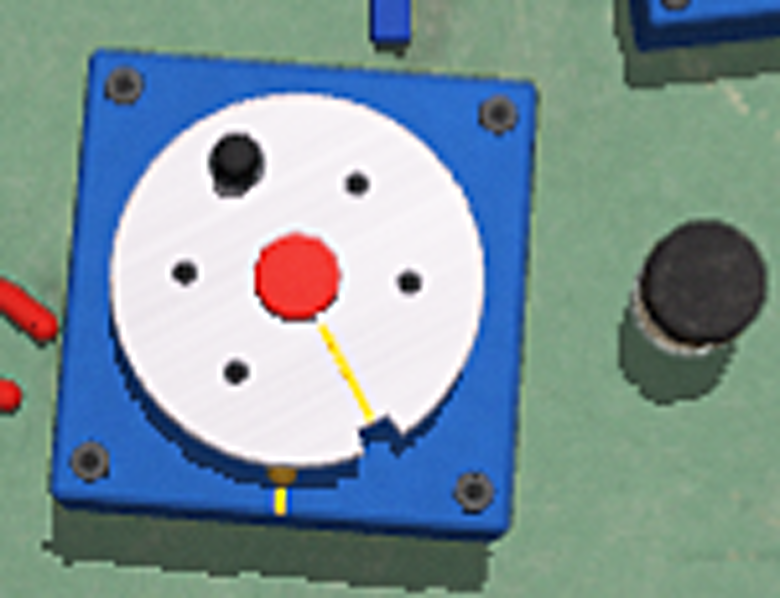

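Centre is about (506,109). The base yaw is about -5.4° and the plate yaw about 27°, so I'll push the post clockwise (towards -y) by about 33°.

>>> {"api": "move_arm", "payload": {"targets": [{"tx":2.73,"ty":-2.78,"gripper":-1},{"tx":2.73,"ty":-2.78,"gripper":-1},{"tx":2.73,"ty":-2.78,"gripper":-1},{"tx":2.73,"ty":-2.78,"gripper":-1},{"tx":2.73,"ty":-2.78,"gripper":-1},{"tx":2.73,"ty":-2.78,"gripper":-1},{"tx":2.73,"ty":-2.78,"gripper":-1},{"tx":2.73,"ty":-2.78,"gripper":-1},{"tx":2.73,"ty":-2.78,"gripper":-1},{"tx":2.73,"ty":-2.78,"gripper":-1}]}}

```text
$.targets[0]: bad value
```

>>> {"api": "move_arm", "payload": {"targets": [{"tx":2.73,"ty":-2.78,"gripper":-1},{"tx":2.73,"ty":-2.78,"gripper":-1},{"tx":2.73,"ty":-2.78,"gripper":-1},{"tx":2.73,"ty":-2.78,"gripper":-1},{"tx":2.73,"ty":-2.78,"gripper":-1},{"tx":2.73,"ty":-2.78,"gripper":-1},{"tx":2.73,"ty":-2.78,"gripper":-1},{"tx":2.73,"ty":-2.78,"gripper":-1},{"tx":2.73,"ty":-2.78,"gripper":-1},{"tx":2.73,"ty":-2.78,"gripper":-1},{"gripper":-1},{"gripper":-1}]}}

```text
$.targets[0]: bad value
```

>>> {"api": "move_arm", "payload": {"targets": [{"tx":2.73,"ty":-2.78,"tz":0,"yaw":0,"gripper":-1}]}}

```text
t: 0.28
ee_pos: [266.7, -535.5, 213.9]
orientation: [-0.0, 0.978, 0.206, -0.0]
force: [-0.1, 0.5, 0.4]
grip_width: 0.942
gripper_force: 0.0
```

>>> {"api": "move_arm", "payload": {"targets": [{"tx":2.73,"ty":-2.78,"tz":0,"yaw":0,"gripper":-1},{"tx":2.73,"ty":-2.78,"tz":0,"yaw":0,"gripper":-1},{"tx":2.73,"ty":-2.78,"tz":0,"yaw":0,"gripper":-1},{"tx":2.73,"ty":-2.78,"tz":0,"yaw":0,"gripper":-1},{"tx":2.73,"ty":-2.78,"tz":0,"yaw":0,"gripper":-1},{"tx":2.73,"ty":-2.78,"tz":0,"yaw":0,"gripper":-1},{"tx":2.73,"ty":-2.78,"tz":0,"yaw":0,"gripper":-1},{"tx":2.73,"ty":-2.78,"tz":0,"yaw":0,"gripper":-1},{"tx":2.73,"ty":-2.78,"tz":0,"yaw":0,"gripper":-1},{"tx":2.73,"ty":-2.78,"tz":0,"yaw":0,"gripper":-1}]}}

```text
t: 1.52
ee_pos: [404.3, -168.7, 214.6]
orientation: [0.0, 0.978, 0.207, 0.0]
force: [0.9, -0.2, -1.0]
grip_width: 0.005
gripper_force: 0.0
```

>>> {"api": "move_arm", "payload": {"targets": [{"tx":2.73,"ty":-2.78,"tz":0,"yaw":0,"gripper":-1},{"tx":2.73,"ty":-2.78,"tz":0,"yaw":0,"gripper":-1},{"tx":2.73,"ty":-2.78,"tz":0,"yaw":0,"gripper":-1},{"tx":2.73,"ty":-2.78,"tz":0,"yaw":0,"gripper":-1},{"tx":2.73,"ty":-2.78,"tz":0,"yaw":0,"gripper":-1},{"tx":2.73,"ty":-2.78,"tz":0,"yaw":0,"gripper":-1},{"tx":2.73,"ty":-2.78,"tz":0,"yaw":0,"gripper":-1},{"tx":2.73,"ty":-2.78,"tz":0,"yaw":0,"gripper":-1},{"tx":2.73,"ty":-2.78,"tz":0,"yaw":0,"gripper":-1},{"tx":0,"ty":0,"tz":0,"yaw":-4,"gripper":-1},{"tx":0,"ty":0,"tz":0,"yaw":0,"gripper":-1},{"tx":0,"ty":0,"tz":0,"yaw":0,"gripper":-1}]}}

```text
t: 3.02
ee_pos: [526.9, 158.1, 214.6]
orientation: [0.0, 0.971, 0.241, -0.0]
force: [0.3, 0.4, 0.9]
grip_width: 0.005
gripper_force: 0.0
```

>>> {"api": "move_arm", "payload": {"targets": [{"tx":0,"ty":0,"tz":3,"yaw":0,"gripper":-1},{"tx":0,"ty":0,"tz":3,"yaw":0,"gripper":-1},{"tx":0,"ty":0,"tz":3,"yaw":0,"gripper":-1},{"tx":0,"ty":0,"tz":2,"yaw":0,"gripper":-1},{"tx":0,"ty":0,"tz":1,"yaw":0,"gripper":-1},{"tx":0,"ty":0,"tz":0.5,"yaw":0,"gripper":-1},{"tx":0,"ty":0,"tz":0.3,"yaw":0,"gripper":-1},{"tx":0,"ty":0,"tz":0,"yaw":0,"gripper":-1},{"tx":0,"ty":0.5,"tz":0,"yaw":0,"gripper":-1},{"tx":0,"ty":0.3,"tz":0,"yaw":0,"gripper":-1},{"tx":0,"ty":0.2,"tz":0,"yaw":0,"gripper":-1},{"tx":0,"ty":0,"tz":0,"yaw":0,"gripper":-1}]}}

```text
t: 4.53
ee_pos: [531.8, 149.5, 86.6]
orientation: [0.0, 0.97, 0.241, 0.0]
force: [1.0, 0.5, 0.1]
grip_width: 0.002
gripper_force: 0.0
```

>>> {"api": "move_arm", "payload": {"targets": [{"tx":0,"ty":0.2,"tz":0,"yaw":0,"gripper":-1},{"tx":0,"ty":0.2,"tz":0,"yaw":0,"gripper":-1},{"tx":0.094,"ty":0.219,"tz":0,"yaw":3,"gripper":-1},{"tx":0.094,"ty":0.219,"tz":0,"yaw":3,"gripper":-1},{"tx":0.094,"ty":0.219,"tz":0,"yaw":3,"gripper":-1},{"tx":0,"ty":0,"tz":0,"yaw":0,"gripper":-1}]}}

```text
t: 5.28
ee_pos: [538.9, 141.3, 86.6]
orientation: [0.0, 0.986, 0.165, -0.0]
force: [0.3, -0.5, 0.5]
grip_width: 0.005
gripper_force: 0.1
```

Run:
```python
from h import *
s=snap('top');a=cv2.resize(s['image'][235:350,270:420],(780,598),interpolation=cv2.INTER_CUBIC);cv2.imwrite('pics/c2.png',a[:,:,::-1])
o=measure(s);print([(c,a,ray(s,c,81.5)[0].round(1)) for c,a in o['yel']])
```

```text
Traceback (most recent call last):
  File "h.py", line 34, in measure
    o['pad']=blob(red,(327,290))[0]
             ~~~~^^^^^^^^^^^^^^^
  File "h.py", line 20, in blob
    i=max(k,key=lambda i:st[i,4]); return c[i],st[i],l==i
ValueError: max() iterable argument is empty
```

View pics/c2.png

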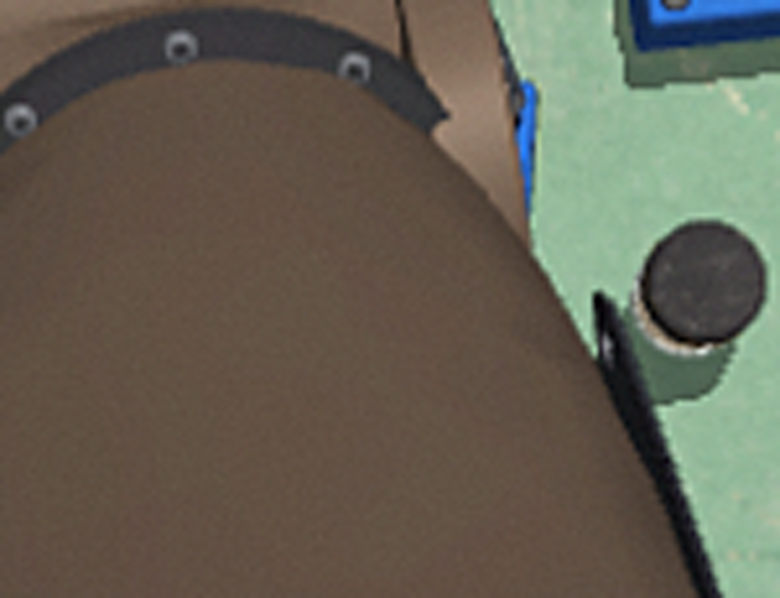

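The arm hides the turntable from the top camera. I'll use the scene camera instead.

Run:
```python
from h import *
s=snap('scene');a=cv2.resize(s['image'][210:345,280:460],(780,585),interpolation=cv2.INTER_CUBIC);cv2.imwrite('pics/c3.png',a[:,:,::-1])
```

```text
(no output)
```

View pics/c3.png

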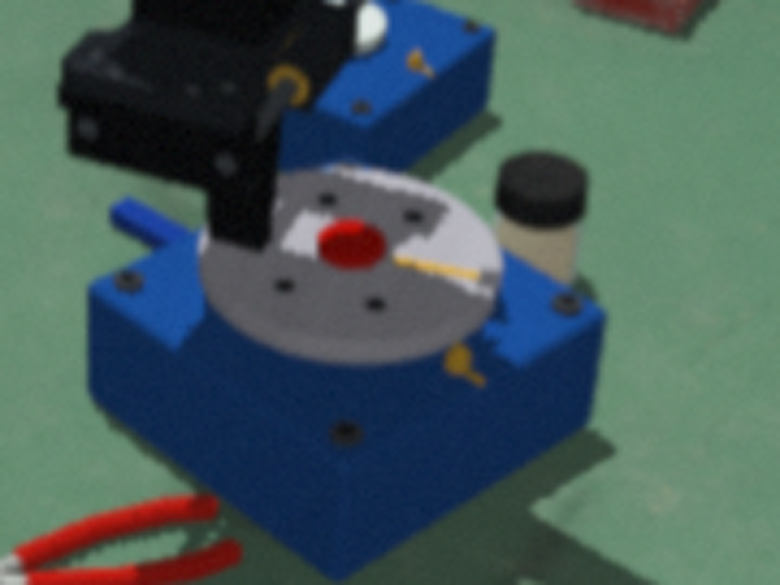

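The scene view shows fingers beside the post. The yellow line is at about (380,272), and the notch (392,274) has not yet reached the pin (386,292).

```bash
cat >> h.py <<'E'
def yaw_scene(z=81.5):
    s=snap('scene');im=s['image'].astype(int);R,G,B=im[...,0],im[...,1],im[...,2]
    m=(R>150)&(G>100)&(B<R-60)&(R-G<90);m[:235]=0;m[310:]=0;m[:,:310]=0;m[:,415:]=0
    for c,st in comps(m):
        p=ray(s,c,z)[0]-[506,109.1,0]; q=ray(s,c,60)[0]-[506,109.1,0]
        print(c.round(1),st[4],'line yaw %.1f'%np.degrees(np.arctan2(-p[1],-p[0])),'deck: yaw %.1f r %.1f'%(np.degrees(np.arctan2(-q[1],-q[0])),np.hypot(*q[:2])),'r %.1f'%np.hypot(*p[:2]))
    o=sensors.get_obs();p=np.array(o['ee_pos'])-[506,109.1,0];q=o['orientation'];th=2*np.arctan2(q[2],q[1])
    print('theta %.1f'%np.degrees(th),'radial %.1f'%(p[0]*np.cos(th)+p[1]*np.sin(th)),'tang %.1f'%(-p[0]*np.sin(th)+p[1]*np.cos(th)),'F',np.round(o['force'],1))
E
python3 -c "from h import *;yaw_scene()"
```

```text
[380.5 271.4] 34 line yaw 22.9 deck: yaw 68.9 r 40.9 r 34.5
theta 19.0 radial 41.6 tang 19.8 F [0.7 0.3 0.2]
```

>>> {"api": "move_arm", "payload": {"targets": [{"tx":0.094,"ty":0.219,"tz":0,"yaw":3,"gripper":-1},{"tx":0.094,"ty":0.219,"tz":0,"yaw":3,"gripper":-1},{"tx":0.094,"ty":0.219,"tz":0,"yaw":3,"gripper":-1},{"tx":0.094,"ty":0.219,"tz":0,"yaw":3,"gripper":-1},{"tx":0.094,"ty":0.219,"tz":0,"yaw":3,"gripper":-1},{"tx":0.094,"ty":0.219,"tz":0,"yaw":3,"gripper":-1},{"tx":0.094,"ty":0.219,"tz":0,"yaw":3,"gripper":-1},{"tx":0,"ty":0,"tz":0,"yaw":0,"gripper":-1}]}}

```text
t: 6.42
ee_pos: [548.1, 127.5, 86.6]
orientation: [-0.0, 1.0, -0.018, 0.0]
force: [0.0, 1.2, -0.6]
grip_width: 0.004
gripper_force: 0.4
```

```bash
python3 -c "from h import *;yaw_scene()"
```

```text
theta -2.0 radial 41.4 tang 19.8 F [-0.3  1.  -0. ]
```

```bash
sed -i 's/m=(R>150)&(G>100)&(B<R-60)&(R-G<90)/m=(R>80)\&(B<0.6*R)\&(G>0.55*R)/' h.py; python3 -c "
from h import *;yaw_scene()
s=snap('scene');a=cv2.resize(s['image'][210:345,280:460],(780,585),interpolation=cv2.INTER_CUBIC);cv2.imwrite('pics/c4.png',a[:,:,::-1])"
```

```text
[376.  274.8] 29 line yaw 0.7 deck: yaw 58.0 r 29.0 r 32.4
[385.6 293. ] 32 line yaw -20.5 deck: yaw -4.4 r 59.0 r 79.2
theta -2.0 radial 41.4 tang 19.8 F [0.7 1.3 0. ]
```

View pics/c4.png

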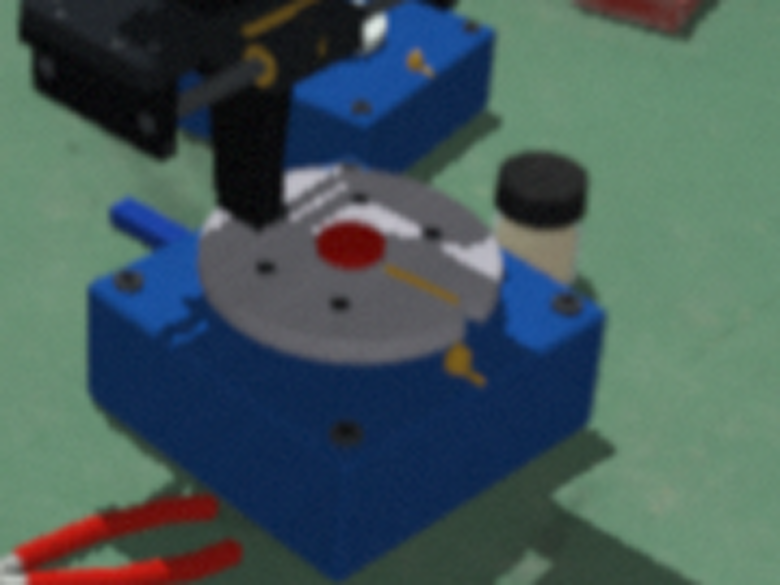

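The notch (about (389,284)) is now just short of the pin (386,293), with about 6° to go.

>>> {"api": "move_arm", "payload": {"targets": [{"tx":0.094,"ty":0.219,"tz":0,"yaw":3,"gripper":-1},{"tx":0.094,"ty":0.219,"tz":0,"yaw":3,"gripper":-1},{"tx":0,"ty":0,"tz":0,"yaw":0,"gripper":-1},{"tx":0,"ty":0,"tz":0,"yaw":0,"gripper":-1}]}}

```text
t: 7.08
ee_pos: [549.6, 123.0, 86.6]
orientation: [0.0, 0.998, -0.069, 0.0]
force: [0.8, 1.7, 1.5]
grip_width: 0.004
gripper_force: 0.4
```

```bash
python3 -c "from h import *;yaw_scene()"
```

```text
[375.5 276. ] 26 line yaw -5.1 deck: yaw 51.2 r 27.1 r 34.1
[385.7 293.1] 33 line yaw -20.5 deck: yaw -4.5 r 59.2 r 79.4
theta -8.0 radial 41.3 tang 19.8 F [ 1.1  0.3 -0.3]
```

>>> {"api": "move_arm", "payload": {"targets": [{"tx":0,"ty":-0.5,"tz":0,"yaw":0,"gripper":-1},{"tx":0,"ty":-1,"tz":0,"yaw":0,"gripper":-1},{"tx":0,"ty":0,"tz":-4,"yaw":0,"gripper":-1},{"tx":0,"ty":0,"tz":-4,"yaw":0,"gripper":-1},{"tx":0,"ty":4,"tz":-1,"yaw":0,"gripper":-1},{"tx":0,"ty":5,"tz":0,"yaw":0,"gripper":-1},{"tx":0,"ty":5,"tz":0,"yaw":0,"gripper":-1},{"tx":0,"ty":5,"tz":0,"yaw":0,"gripper":-1},{"tx":0,"ty":5,"tz":0,"yaw":0,"gripper":-1},{"tx":0,"ty":5,"tz":0,"yaw":0,"gripper":-1},{"tx":0,"ty":5,"tz":0,"yaw":0,"gripper":-1},{"tx":0,"ty":0,"tz":0,"yaw":0,"gripper":-1}]}}

```text
t: 8.62
ee_pos: [503.9, -201.1, 176.5]
orientation: [0.0, 0.997, -0.072, 0.0]
force: [0.1, 0.2, 0.2]
grip_width: 0.002
gripper_force: 0.0
```

Run:
```python
from h import *
s=snap('top');a=cv2.resize(s['image'][235:350,270:420],(780,598),interpolation=cv2.INTER_CUBIC);cv2.imwrite('pics/c5.png',a[:,:,::-1])
o=measure(s)
print('pad',ray(s,o['pad'],87.5).round(1),'deck',o['deck'])
for c,a in o['yel']:
  for z in(81.5,60):
    p=ray(s,c,z)[0];d=p-[506,109.1,0];print(c,a,z,p.round(1),np.degrees(np.arctan2(-d[1],-d[0])).round(2))
```

```text
pad [[506.3 109.1  87.5]] deck ((506.2589111328125, 109.09237670898438), (148.34658813476562, 148.28103637695312), 84.43304443359375)
[326.3 307. ] 29 81.5 [474.9 110.3  81.5] -2.25
[326.3 307. ] 29 60 [477.1 110.1  60. ] -2.07
[323.7 324.5] 14 81.5 [446.2 115.1  81.5] -5.77
[323.7 324.5] 14 60 [447.7 115.1  60. ] -5.86
[323.5 331. ] 10 81.5 [435.5 115.7  81.5] -5.33
[323.5 331. ] 10 60 [436.9 115.6  60. ] -5.39
```

View pics/c5.png

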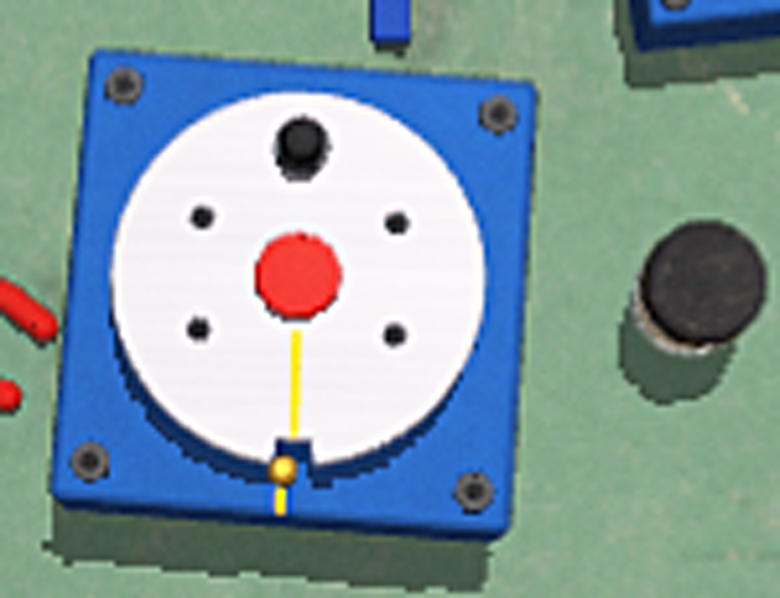

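The pin is at (324,325) and the notch mouth about 3° short of it. I'll go back and push the last 3.2°.

>>> {"api": "move_arm", "payload": {"targets": [{"tx":0,"ty":-5,"tz":0,"yaw":0,"gripper":-1},{"tx":0,"ty":-5,"tz":0,"yaw":0,"gripper":-1},{"tx":0,"ty":-5,"tz":0,"yaw":0,"gripper":-1},{"tx":0,"ty":-5,"tz":0,"yaw":0,"gripper":-1},{"tx":0,"ty":-5,"tz":0,"yaw":0,"gripper":-1},{"tx":0,"ty":-5,"tz":0,"yaw":0,"gripper":-1},{"tx":0,"ty":-4,"tz":0,"yaw":0,"gripper":-1},{"tx":0,"ty":0,"tz":1,"yaw":0,"gripper":-1},{"tx":0,"ty":0,"tz":0,"yaw":0,"gripper":-1}]}}

```text
t: 9.8
ee_pos: [550.7, 138.5, 165.8]
orientation: [0.0, 0.998, -0.069, -0.001]
force: [-0.2, -0.2, 0.1]
grip_width: 0.008
gripper_force: 0.0
```

```bash
python3 -c "from h import *;yaw_scene();print(sensors.get_obs()['ee_pos'])"
```

```text
[376.1 276.5] 22 line yaw -5.4 deck: yaw 48.3 r 27.8 r 35.6
[385.2 292.7] 26 line yaw -20.6 deck: yaw -4.3 r 57.8 r 78.1
theta -8.0 radial 40.7 tang 34.8 F [-0.   0.1 -1. ]
[551.11086514 137.84421876 166.25188126]
```

>>> {"api": "move_arm", "payload": {"targets": [{"tx":0,"ty":0,"tz":4,"yaw":0,"gripper":-1},{"tx":0,"ty":0,"tz":3,"yaw":0,"gripper":-1},{"tx":0,"ty":0,"tz":1,"yaw":0,"gripper":-1},{"tx":0,"ty":0.6,"tz":0,"yaw":0,"gripper":-1},{"tx":0,"ty":0.6,"tz":0,"yaw":0,"gripper":-1},{"tx":0.03,"ty":0.3,"tz":0,"yaw":0,"gripper":-1},{"tx":0.05,"ty":0.116,"tz":0,"yaw":1.6,"gripper":-1},{"tx":0.05,"ty":0.116,"tz":0,"yaw":1.6,"gripper":-1},{"tx":0,"ty":0,"tz":0,"yaw":0,"gripper":-1},{"tx":0,"ty":0,"tz":0,"yaw":0,"gripper":-1}]}}

```text
t: 11.1
ee_pos: [550.7, 120.6, 86.6]
orientation: [0.0, 0.995, -0.098, 0.0]
force: [1.6, 1.5, 2.8]
grip_width: 0.005
gripper_force: 1.1
```

```bash
python3 -c "from h import *;yaw_scene();print(sensors.get_obs()['ee_pos'])"
```

```text
[375.1 276.4] 29 line yaw -7.5 deck: yaw 48.6 r 26.0 r 34.5
[385.6 293. ] 32 line yaw -20.5 deck: yaw -4.4 r 59.0 r 79.2
theta -11.2 radial 41.6 tang 20.0 F [1.1 2.2 2.2]
[550.65444212 120.5683987   86.63917891]
```

>>> {"api": "move_arm", "payload": {"targets": [{"tx":0,"ty":-0.5,"tz":0,"yaw":0,"gripper":-1},{"tx":0,"ty":-1,"tz":0,"yaw":0,"gripper":-1},{"tx":0,"ty":0,"tz":-4,"yaw":0,"gripper":-1},{"tx":0,"ty":0,"tz":-4,"yaw":0,"gripper":-1},{"tx":0,"ty":4,"tz":-1,"yaw":0,"gripper":-1},{"tx":0,"ty":5,"tz":0,"yaw":0,"gripper":-1},{"tx":0,"ty":5,"tz":0,"yaw":0,"gripper":-1},{"tx":0,"ty":5,"tz":0,"yaw":0,"gripper":-1},{"tx":0,"ty":5,"tz":0,"yaw":0,"gripper":-1},{"tx":0,"ty":5,"tz":0,"yaw":0,"gripper":-1},{"tx":0,"ty":5,"tz":0,"yaw":0,"gripper":-1},{"tx":0,"ty":0,"tz":0,"yaw":0,"gripper":-1}]}}

```text
t: 12.65
ee_pos: [486.7, -200.5, 176.4]
orientation: [0.0, 0.995, -0.1, -0.0]
force: [-0.1, 0.6, 0.0]
grip_width: 0.004
gripper_force: 0.0
```

```bash
cat > m.py <<'E'
from h import *
import sys
s=snap('top');a=cv2.resize(s['image'][235:350,270:420],(780,598),interpolation=cv2.INTER_CUBIC);cv2.imwrite('pics/'+sys.argv[1],a[:,:,::-1])
o=measure(s)
print('pad',ray(s,o['pad'],87.5).round(1))
for c,a in o['yel']:
  for z in(81.5,60):
    p=ray(s,c,z)[0];d=p-[506,109.1,0];print(c,a,z,p.round(1),np.degrees(np.arctan2(-d[1],-d[0])).round(2))
yaw_scene()
o=sensors.get_obs();print(np.round(o['ee_pos'],1))
E
python3 m.py c6.png
```

```text
pad [[506.2 109.   87.5]]
[325.4 308.6] 31 81.5 [472.2 111.9  81.5] -4.67
[325.4 308.6] 31 60 [474.4 111.7  60. ] -4.74
[323.7 324.5] 14 81.5 [446.2 115.1  81.5] -5.77
[323.7 324.5] 14 60 [447.7 115.1  60. ] -5.86
[323.5 331. ] 10 81.5 [435.5 115.7  81.5] -5.33
[323.5 331. ] 10 60 [436.9 115.6  60. ] -5.39
[375.5 276.8] 25 line yaw -7.5 deck: yaw 46.5 r 26.7 r 35.6
[385.7 292.9] 35 line yaw -20.3 deck: yaw -4.1 r 59.0 r 79.1
theta -11.3 radial 41.7 tang -304.8 F [0.1 0.  0.1]
[ 487.  -198.   176.4]
```

View pics/c6.png

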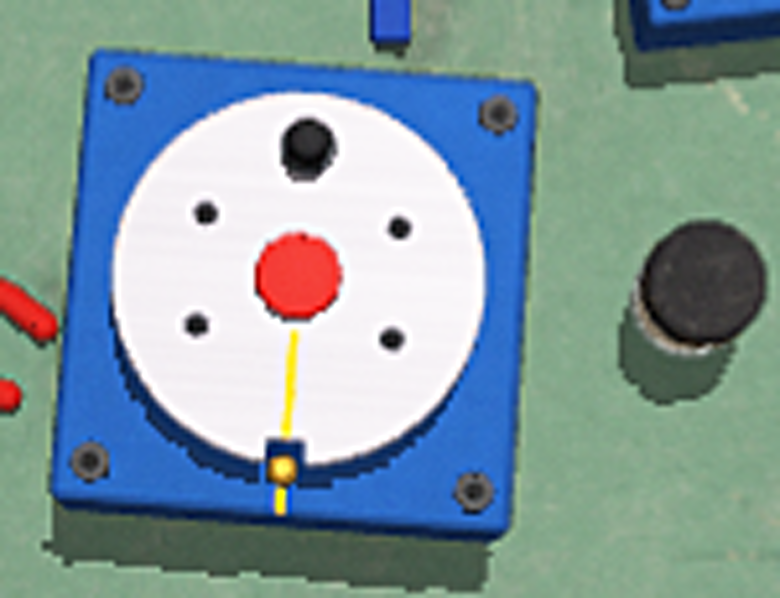

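The pin now sits centred in the notch (pin (324,325), line about 1° off). Next is the move over the pad.

>>> {"api": "move_arm", "payload": {"targets": [{"tx":-0.42,"ty":-5,"tz":0,"yaw":0,"gripper":-1},{"tx":-0.75,"ty":-5,"tz":0,"yaw":0,"gripper":-1},{"tx":-0.75,"ty":-5,"tz":0,"yaw":0,"gripper":-1},{"tx":-0.75,"ty":-5,"tz":0,"yaw":0,"gripper":-1},{"tx":-0.75,"ty":-5,"tz":0,"yaw":0,"gripper":-1},{"tx":-0.75,"ty":-5.0,"tz":0,"yaw":0,"gripper":-1},{"tx":0,"ty":-0.48,"tz":4,"yaw":0,"gripper":-1},{"tx":0,"ty":0,"tz":3,"yaw":0,"gripper":-1},{"tx":0,"ty":0,"tz":0,"yaw":0,"gripper":-1},{"tx":0,"ty":0,"tz":0,"yaw":0,"gripper":-1}]}}

```text
t: 14.0
ee_pos: [506.0, 109.5, 107.6]
orientation: [-0.0, 0.995, -0.098, 0.0]
force: [-0.3, 0.4, -1.1]
grip_width: 0.003
gripper_force: 0.0
```

```bash
python3 -c "from h import *;yaw_scene();print(sensors.get_obs()['ee_pos'])"
```

```text
[375.1 276.4] 29 line yaw -7.5 deck: yaw 48.6 r 26.0 r 34.5
[385.6 293.1] 31 line yaw -20.6 deck: yaw -4.7 r 59.1 r 79.4
theta -11.2 radial 0.1 tang 0.2 F [-0.3  0.5  0.1]
[506.16578662 109.2722766  107.82947872]
```

Centred on the pad, so I'll press down.

>>> {"api": "move_arm", "payload": {"targets": [{"tx":0,"ty":0,"tz":1,"yaw":0,"gripper":-1},{"tx":0,"ty":0,"tz":0.7,"yaw":0,"gripper":-1},{"tx":0,"ty":0,"tz":0.3,"yaw":0,"gripper":-1},{"tx":0,"ty":0,"tz":0.2,"yaw":0,"gripper":-1},{"tx":0,"ty":0,"tz":0.2,"yaw":0,"gripper":-1},{"tx":0,"ty":0,"tz":0.2,"yaw":0,"gripper":-1},{"tx":0,"ty":0,"tz":0,"yaw":0,"gripper":-1}]}}

```text
t: 14.92
ee_pos: [505.5, 108.6, 80.7]
orientation: [0.0, 0.995, -0.098, -0.0]
force: [-3.0, -1.0, 3.8]
grip_width: 0.002
gripper_force: 2.0
```

>>> {"api": "move_arm", "payload": {"targets": [{"tx":0,"ty":0,"tz":0.2,"yaw":0,"gripper":-1},{"tx":0,"ty":0,"tz":0.2,"yaw":0,"gripper":-1},{"tx":0,"ty":0,"tz":0.1,"yaw":0,"gripper":-1},{"tx":0,"ty":0,"tz":0,"yaw":0,"gripper":-1}]}}

```text
t: 15.42
ee_pos: [505.6, 108.7, 76.3]
orientation: [0.0, 0.995, -0.098, 0.0]
force: [-4.4, -1.1, 14.0]
grip_width: 0.001
gripper_force: 6.5
```

>>> {"api": "move_arm", "payload": {"targets": [{"tx":0,"ty":0,"tz":0.05,"yaw":0,"gripper":-1},{"tx":0,"ty":0,"tz":0.05,"yaw":0,"gripper":-1},{"tx":0,"ty":0,"tz":0,"yaw":0,"gripper":-1}]}}

```text
t: 15.8
ee_pos: [505.6, 108.7, 76.2]
orientation: [0.0, 0.995, -0.098, 0.0]
force: [-7.6, -1.6, 26.7]
grip_width: 0.005
gripper_force: 13.3
```

Firm stop at 76.2 mm, where the seated pad top should be 76 mm. I'll let go, withdraw and check.

>>> {"api": "move_arm", "payload": {"targets": [{"tx":0,"ty":0,"tz":-0.4,"yaw":0,"gripper":-1},{"tx":0,"ty":0,"tz":-2,"yaw":0,"gripper":-1},{"tx":0,"ty":0,"tz":-4,"yaw":0,"gripper":-1},{"tx":0,"ty":0,"tz":-4,"yaw":0,"gripper":-1},{"tx":0,"ty":5,"tz":0,"yaw":0,"gripper":-1},{"tx":0,"ty":5,"tz":0,"yaw":0,"gripper":-1},{"tx":0,"ty":5,"tz":0,"yaw":0,"gripper":-1},{"tx":0,"ty":5,"tz":0,"yaw":0,"gripper":-1},{"tx":0,"ty":5,"tz":0,"yaw":0,"gripper":-1},{"tx":0,"ty":5,"tz":0,"yaw":0,"gripper":-1},{"tx":0,"ty":0,"tz":0,"yaw":0,"gripper":-1},{"tx":0,"ty":0,"tz":0,"yaw":0,"gripper":-1}]}}

```text
t: 17.3
ee_pos: [447.0, -185.2, 178.4]
orientation: [-0.0, 0.995, -0.098, -0.0]
force: [-0.1, -0.0, -0.1]
grip_width: 0.004
gripper_force: 0.0
```

```bash
python3 m.py c7.png; python3 -c "
from h import *
s=snap('scene');a=cv2.resize(s['image'][210:345,280:460],(780,585),interpolation=cv2.INTER_CUBIC);cv2.imwrite('pics/c8.png',a[:,:,::-1])"
```

```text
pad [[504.5 109.   87.5]]
[325.3 309.2] 31 81.5 [471.3 112.   81.5] -4.84
[325.3 309.2] 31 60 [473.4 111.9  60. ] -4.92
[323.7 324.5] 14 81.5 [446.2 115.1  81.5] -5.77
[323.7 324.5] 14 60 [447.7 115.1  60. ] -5.86
[323.5 331. ] 10 81.5 [435.5 115.7  81.5] -5.33
[323.5 331. ] 10 60 [436.9 115.6  60. ] -5.39
[374.4 281.9] 24 line yaw -21.8 deck: yaw 13.9 r 26.9 r 46.1
[385.7 292.7] 35 line yaw -20.1 deck: yaw -3.8 r 58.6 r 78.7
theta -11.2 radial -0.6 tang -299.4 F [0.2 0.5 0. ]
[ 447.2 -184.5  178.6]
```

View pics/c8.png

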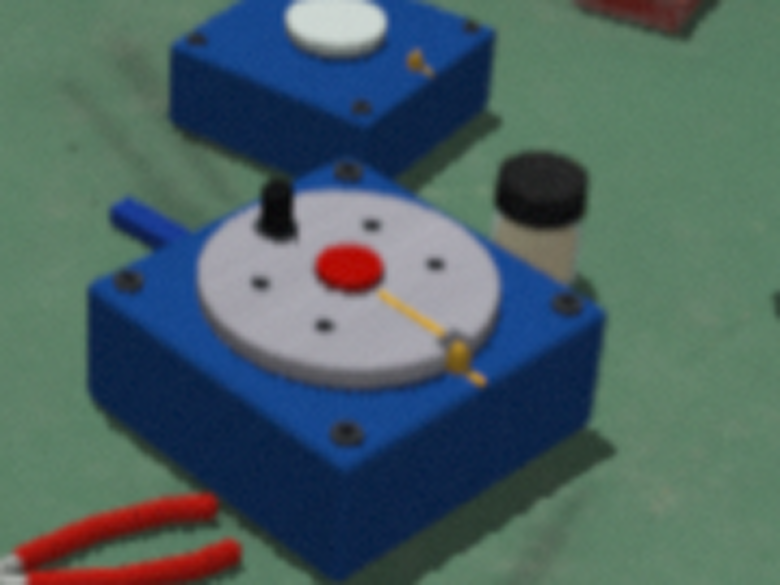

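The plate sits flat on the deck with the pin in its notch at about (386,292), and the jar, cutters and wax have not moved.

```bash
python3 -c "from h import *;print(job.close_job())"
```

```text
the job is handed in; nothing more can be done
None
```

The faceplate is seated flat on the blue base with the pin in its notch, the arm is withdrawn, the jar, cutters and wax stick were left where they stood, and the job is handed in (its verdict was not shown).

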